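# Put the check weights back into the dial-covered weight store

## Task

Put the brass check weights (two or three of them) back into the round weight store: first lift the latch bar out of its keeper and swing it right over so that it stays back; then, each time turning the dial cover until its opening lies over the wanted pocket, put each weight into its own pocket: the large one in the pocket with one stud on the flange outside it, the medium one in the pocket with two studs, the small one in the pocket with three. Last, turn the cover back until its opening lies over the blank sector and bring the latch bar over so that it drops fully into the notch between the two keeper pegs.

Things in the scene. Friction and masses are not known exactly. Their poses are not given: they have to be found in the camera images.
- store: Round grey weight store, fixed: drum of 250 mm diameter and 50 mm height on a 274 mm flange. Origin: centre of its underside, on the dial's axis. Five 72 deg sectors parted by 4 mm walls: a blank (filled) one centred on the store's +x axis, then, counter-clockwise from above, pockets 1 to 4 with 1 to 4 dark steel studs on the flange outside them. Latch post at -x, 152 mm from the axis, 76 mm high.
- cover (a joint): Turn of the aluminium dial cover, rad, counter-clockwise from above positive, no stops (multiples of 2 pi count on). The opening is centred this far from the store's +x axis: 0 = over the blank sector, 1.257 pocket 1, 2.513 pocket 2, 3.770 pocket 3, 5.027 pocket 4. Light friction (0.08 N m) holds it where it is left. It cannot turn while the latch bar lies in the notch.
- cover_grip (a point): Middle of the black bar handle at the cover's centre, on the dial's axis, 72 mm above the table: 60 mm long, 14 mm thick, 26 mm high, its top 84 mm above the table. It lies along the line through opening and notch; the point's x axis points to the opening's middle.
- opening (a point): Centre of the wedge opening in the cover, at its underside, 82 mm from the axis. The cover is a disc of 247 mm diameter, 5.5 mm thick, its top 56 mm above the table; the opening is 66 deg wide and reaches from 36 mm off the axis out to the rim.
- notch (a point): Centre of the keeper notch, opposite the opening, turning with the cover: the 19 mm gap between two steel pegs, 8 mm thick and 20 mm high, that stand on the cover 114 mm from the axis.
- home_mark (a point): The place, fixed to the store, where the notch must lie (under the latch bar) for the bar to drop in: 114 mm from the axis towards -x of the store.
- latch (a joint): Angle of the latch bar, rad: 0 = down, level over the cover's rim, in the notch; grows as the free end is lifted; 1.57 = upright; stop at 2.0, where it rests leaning outward. It turns freely and falls by its weight (90 g): to the stop from past about 1.45, else down. If the cover is not home the bar stops on a peg at about 0.4, or falls beside the pegs.
- latch_hinge (a point): Pivot of the latch bar, 152 mm from the dial's axis towards -x of the store, 66 mm above the table; its axis is level, along the store's y axis.
- latch_grip (a point): Middle of the round cross grip at the bar's free end: 14 mm diameter, 26 mm long, parallel to the pivot; pinch it endwise from above and follow the arc. From the pivot it lies 68 mm along the bar and 12 mm to its upper side (bar down: 84 mm from the dial's axis, 78 mm above the table). The bar is 10 mm wide, 8 mm thick.
- blank (a point): Centre of the blank sector, 82 mm from the axis.
- pocket1 (a point): Centre of the floor of pocket 1 (for the large weight), 82 mm from the axis at 72 deg, 6 mm above the table. Each pocket reaches from 34 to 120 mm from the axis and is 44 mm deep.
- pocket2 (a point): The same of pocket 2, at 144 deg (medium weight).
- pocket3 (a point): The same of pocket 3, at 216 deg (small weight).
- pocket4 (a point): The same of pocket 4, at 288 deg (stays empty).
- weight_large_c (a point): Centre of the large brass check weight: a round body 38 mm across with straight sides below and a narrower knob at the top, 40 mm high over all, about 500 g. z is its own axis, up. May be absent.
- weight_medium_c (a point): Centre of the medium one: 30 mm across, 30 mm high, about 200 g. May be absent.
- weight_small_c (a point): Centre of the small one: 24 mm across, 22 mm high, about 100 g. May be absent.
Mind the look-alikes: they are no part of the job. Several things look just like the part that bears weight_large_c: the one meant starts farthest to the robot's left.

How it is judged:
By the outcome, as a careful person would: the job done as asked, in the order asked, and still so for the second after the job is handed in, with the robot touching nothing.
Of weight_large, weight_medium, weight_small only 2 to 3 are there at a start; the rules pass over those that are not, and their reading is None.
At some moment in a run one of weight_large, weight_medium, weight_small may be knocked a few centimetres aside while the robot is not near it.
Once in a run the grip may slacken for a moment while it holds something.
It also fails if it takes over 210 s, if anything falls off the work surface, if the arm or the gripper's body presses on something with over 40 N, if the wrist force passes 120 N, or if a joint passes its speed limit or range.

## Robot

A 7-joint arm with a two-finger parallel gripper is mounted at the origin on a cart in front of the work surface, level with it; the furniture and walls round the work are solid. World frame = base frame: x ahead of the robot, y to its left, z up, the work surface at z = 0. Lengths are in m, angles in rad, forces in N, time in s.
With the tool pointing down it reaches from about 0.425 to 1.025 m from the base axis. Payload 9.4 kg.
Tool frame: the origin (TCP) lies between the finger pads; the fingertips stand 14 mm ahead of it and the grasp point (between the pads) lies 5 mm behind it (tip_extent is the z of the fingertips in the tool frame, in m); z points along the fingers, y is the line along which they close (so a half turn about z gives the same grasp; the last joint's range is limited). The gripper opens to 85 mm and grips with 20 to 120 N. Pads are 22 mm wide; open, the fingers measure 114 mm over their backs; the gripper's body (76 mm by 85 mm) begins 54 mm behind the grasp point. The pads swing forward as they close: fully open they stand 13 mm farther back than shut.
Start: joints at [-1.227, 0.599, -0.003, 1.599, 0.002, 0.943, -0.08], TCP at [0.296, 0.662, 0.245] pointing down, gripper open.
Joint ranges: [-2.57, 2.57], [-0.35, 1.97], [-1.29, 1.29], [0.11, 2.56], [-1.05, 4.19], [0.11, 1.86], [-2.63, 2.63]. Speed limits (rad/s): [2.22, 2.22, 3.01, 3.01, 3.14, 3.14, 3.14].

## Interface

Orientations are given as a unit quaternion [w, x, y, z].
In Python, from cell import * gives the robot as it stands.
- The arm moves only by the shell command python3 -m crank 'ROWS' [OPENING]. ROWS is JSON, a list of rows, each a list of 2 entries, a list of its own where there are three numbers: the shift along the world's x, y, z scaled (see below), then the turn, a rotation vector about the world's x, y, z scaled (see below). In form: [[[dx, dy, dz], [rx, ry, rz]], ...]. A call has 1 to 5 rows; each row shifts and turns the commanded pose from where the row before left it; what a row does not reach is not made up. The controller multiplies each number of a shift by 0.2 m and each number of a turn by 8 degrees. A row lasts 1/8 s, in which the tool goes at most 62.5 mm and 10.7 degrees, less where a joint would pass 70% of its speed; a pose out of reach is approached as far as the arm can. A call with a number of a shift or a turn outside -1 to 1 is refused whole. A call with a gripper value outside its range is refused whole. OPENING is the finger opening in mm, from 0 to 85.4, set as the call begins (- or left out, the last holds). The fingers move at their own pace and stop on an object; the grip force is fixed at half the most. Time passes only in rows, so rows that do not move let the fingers close. It gives the time, the measured TCP pose, the force, the opening and the grip force at its end, in the units of the state.
- state(): the state, without advancing time (a new reading comes with each control period).
- read_camera(name): name is "scene" or "top"; returns a dict with "frame" (384x512x3 uint8, red, green, blue), "fx", "fy", "cx", "cy" (pixels), "world_to_cam" (4x4, takes a point from world to camera coordinates). Camera axes: x right, y up, looking along -z (the intrinsics and any distortion apply to the point x, -y, -z); pixel columns grow to the right and rows downward; lengths in m; the calibration is good to about 2 mm. A picture is of the moment at which its call begins. There is no depth.
- sign_off(): hands the job in; it is judged then, once.
The state is a dict: "t": time; "joint_positions": joint angles; "joint_velocities": joint speeds; "tau": joint torques, N m; "tool_pos": TCP position; "tool_rot": TCP orientation; "wrist_force": force on the tool from outside, world axes, zero at the start; "wrist_torque": the same for the moment, N m; "grip_width": opening from 0.0 (shut) to 1.0 (fully open); "grip_force": force on a finger pad.
Only numpy, scipy, OpenCV 4.12 (cv2) and the standard library are available. Lean on these libraries where they do the work, as an engineer would, in place of code of your own. Each camera call takes 0.05 s, during which the arm holds its last target. There are 200 camera calls.

## Working session

There is one attempt and no reset: what is moved stays moved. The work goes in short steps, Python scripts to look and compute and a shell command to move; the robot and the scene stay as the last step left them, time stands still between calls to the robot, and variables do not carry over. Pictures are saved under pics/ and viewed, at most 15 in all, crops included, and the job is handed in when it is done.

```bash
mkdir -p pics; ls
cat > h.py <<'E'
from cell import *
import numpy as np, cv2
def shot(cam,name,crop=None,s=1):
    c=read_camera(cam); f=c["frame"][:,:,::-1].copy()
    if crop: x0,y0,x1,y1=crop; f=f[y0:y1,x0:x1]
    if s!=1: f=cv2.resize(f,None,fx=s,fy=s,interpolation=cv2.INTER_CUBIC)
    cv2.imwrite("pics/"+name,f); return c
def ray(c,u,v,z):
    W=np.linalg.inv(c["world_to_cam"]); d=np.array([(u-c["cx"])/c["fx"],-(v-c["cy"])/c["fy"],-1])
    o=W[:3,3]; d=W[:3,:3]@d; return o+d*(z-o[2])/d[2]
def proj(c,p):
    q=c["world_to_cam"]@np.append(p,1); return c["cx"]+c["fx"]*q[0]/-q[2], c["cy"]-c["fy"]*q[1]/-q[2]
E
python3 - <<'E'
from h import *
for n in("top","scene"):
    c=shot(n,n+"0.png",None,1.5); print({k:c[k] for k in c if k!="frame"})
print(state())
E
```

```text
pics
{'fx': 445.49871116691753, 'fy': 445.49871116691753, 'cx': 262.23215036386165, 'cy': 190.05192040049593, 'world_to_cam': array([[ 0.02935593, -0.99926265,  0.02474658, -0.20736336],
       [ 0.99455732,  0.03167583,  0.09925912, -0.5206196 ],
       [-0.0999698 ,  0.02169805,  0.99475386, -1.04762063],
       [ 0.        ,  0.        ,  0.        ,  1.        ]])}
{'fx': 410.10534760919876, 'fy': 410.10534760919876, 'cx': 254.06689107760857, 'cy': 189.42350351585412, 'world_to_cam': array([[ 0.78710505, -0.6166017 ,  0.01636998, -0.52585109],
       [ 0.37557884,  0.50014896,  0.78025096, -0.18135958],
       [-0.4892915 , -0.60799125,  0.62525232, -1.02815966],
       [ 0.        ,  0.        ,  0.        ,  1.        ]])}
{'t': 0.1, 'joint_positions': array([-1.2266842 ,  0.60004211, -0.00254036,  1.60003542,  0.00182851,
        0.94292669, -0.0798413 ]), 'joint_velocities': array([ 0.00202176, -0.00306703, -0.00125829, -0.00122463, -0.00106416,
        0.00149472, -0.00187156]), 'tau': array([ 5.17814464e-03, -7.77988029e+01,  1.56929892e+00, -2.58617717e+01,
        1.25327142e-02,  5.67952651e-03, -5.07890903e-06]), 'tool_pos': array([0.29601826, 0.66137519, 0.2445107 ]), 'tool_rot': array([-7.00272993e-05,  2.08841596e-01,  9.77949227e-01, -7.01512279e-04]), 'wrist_force': array([-8.79621944e-04,  6.69040244e-01,  1.16557494e+00]), 'wrist_torque': array([-0.01705868, -0.00655778,  0.00215601]), 'grip_force': 0.0, 'grip_width': 0.9999075361379438}
```

View pics/top0.png

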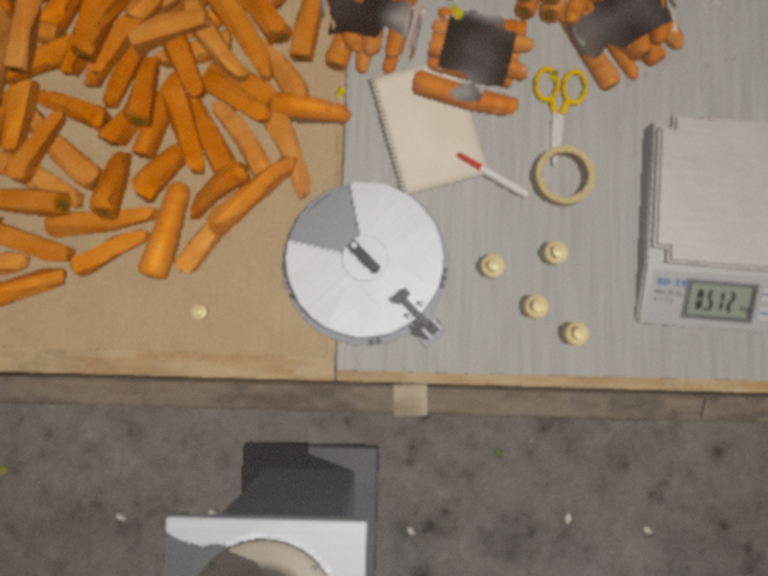

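View pics/scene0.png

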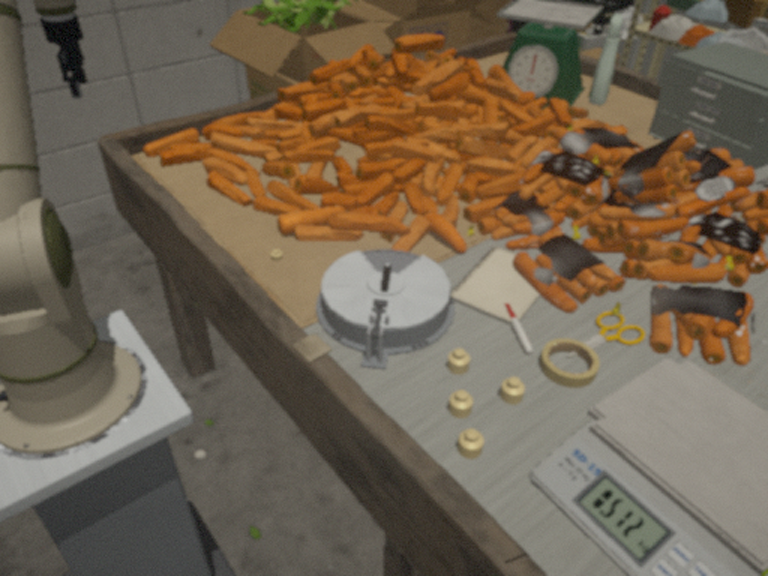

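The top view shows the store centred near (365,258), with the latch at lower right (430,325). Four large-looking weights sit near (491,265), (555,252), (536,306) and (575,333), and a small one at (199,312). I'll enlarge these.

Run:
```python
from h import *
shot("top","t1.png",(180,110,310,240),4.6)
shot("top","t2.png",(100,120,410,240),2.5)
```

```text
(no output)
```

View pics/t1.png

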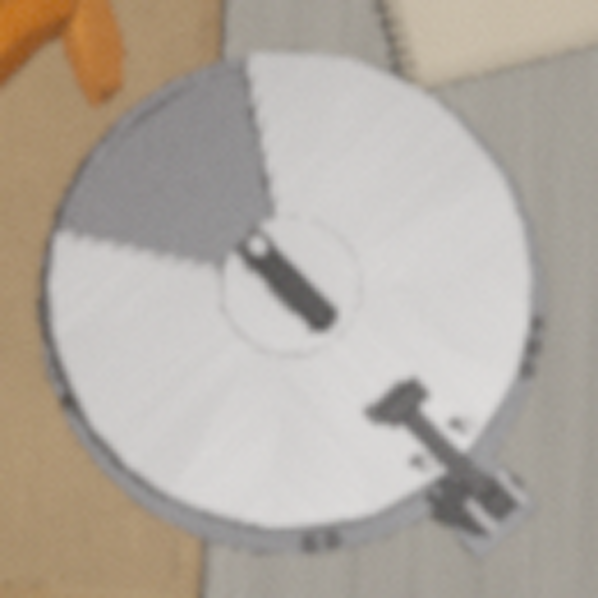

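View pics/t2.png

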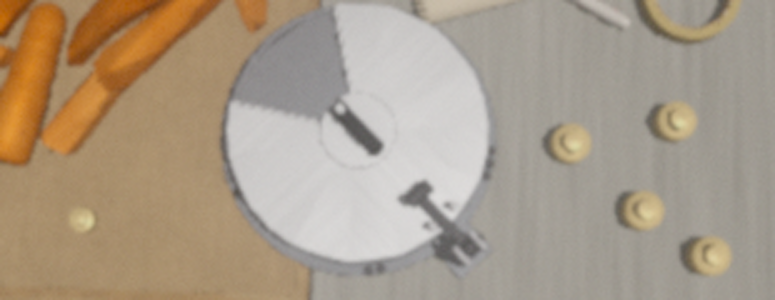

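Run:
```python
from h import *
c=read_camera("top")
f=lambda x,y:(180+x/4.6,110+y/4.6); g=lambda x,y:(100+x/2.5,120+y/2.5)
C=ray(c,*f(289,290),.056);print("C",C)
H=ray(c,*f(290,283),.084);print("handle",H)
L=ray(c,*f(399,400),.085);print("grip",L, L-C, np.linalg.norm((L-C)[:2]))
n=(ray(c,*f(420,461),.076)+ray(c,*f(459,424),.076))/2;print("notch",n,np.linalg.norm((n-C)[:2]))
s2=ray(c,*f(321,541),.008);s3=ray(c,*f(535,346),.008);s1=ray(c,*f(66,391),.008)
for nm,p,o in(("grip",L,180),("notch",n,180),("s1",s1,72),("s2",s2,144),("s3",s3,216)):
    d=(p-C)[:2];print(nm,np.linalg.norm(d),(np.degrees(np.arctan2(d[1],d[0]))-o)%360)
a=ray(c,*f(252,236),.084)-ray(c,*f(325,322),.084);print("handle ang",np.degrees(np.arctan2(a[1],a[0])))
for nm,p,z in(("L",(571,143),.04),("b",(676,119),.04),("c",(642,210),.04),("d",(710,255),.04),("S",(81,219),.022)):print(nm,ray(c,*g(*p),z))
```

```text
C [ 0.56281517 -0.14376671  0.056     ]
handle [ 0.56249895 -0.14479695  0.084     ]
grip [ 0.5055196  -0.20086644  0.085     ] [-0.05729557 -0.05709972  0.029     ] 0.08088980484304996
notch [ 0.48560545 -0.22204006  0.076     ] 0.10994570024455394
grip 0.08088980484304996 44.90191021688133
notch 0.10994570024455394 45.39194370408961
s1 0.1286499827526113 41.60168853518563
s2 0.12865899200521622 45.10365792789014
s3 0.13319081365543867 45.63910255429329
handle ang 41.95418850018932
L [ 0.56168336 -0.34929627  0.04      ]
b [ 0.58838009 -0.45079299  0.04      ]
c [ 0.49922129 -0.41848479  0.04      ]
d [ 0.45816584 -0.48414073  0.04      ]
S [0.47507245 0.11923342 0.022     ]
```

```bash
R='[[[0.052,-0.216,0],[0,0,-0.694]],[[0.052,-0.216,0],[0,0,-0.694]],[[0.052,-0.216,0],[0,0,-0.694]],[[0.052,-0.216,0],[0,0,-0.694]],[[0.052,-0.216,0],[0,0,-0.694]]]'; 
python3 -m crank '[[[0.052,-0.216,0],[0,0,-0.694]],[[0.052,-0.216,0],[0,0,-0.694]],[[0.052,-0.216,0],[0,0,-0.694]],[[0.052,-0.216,0],[0,0,-0.694]],[[0.052,-0.216,0],[0,0,-0.694]]]' 50
python3 -m crank '[[[0.052,-0.216,0],[0,0,-0.694]],[[0.052,-0.216,0],[0,0,-0.694]],[[0.052,-0.216,0],[0,0,-0.694]],[[0.052,-0.216,0],[0,0,-0.694]],[[0.052,-0.216,0],[0,0,-0.694]]]'
python3 -m crank '[[[0.052,-0.216,0],[0,0,-0.694]],[[0.052,-0.216,0],[0,0,-0.694]],[[0.052,-0.216,0],[0,0,-0.694]],[[0.052,-0.216,0],[0,0,-0.694]],[[0.052,-0.216,0],[0,0,-0.694]]]'
python3 -m crank '[[[0.052,-0.216,0],[0,0,-0.694]],[[0.052,-0.216,0],[0,0,-0.694]],[[0.052,-0.216,0],[0,0,-0.694]],[[0.052,-0.216,0],[0,0,-0.694]],[[0.052,-0.216,0],[0,0,-0.694]]]'
python3 -m crank '[[[0,0,0],[0,0,0]]]'
```

```text
t: 0.88
tool_pos: [0.3484, 0.4444, 0.2454]
tool_rot: [0.0, 0.439, 0.899, 0.0]
wrist_force: [0.3, 0.1, -0.3]
grip_width: 0.584
grip_force: 0.0
t: 1.5
tool_pos: [0.4004, 0.2284, 0.2455]
tool_rot: [0.0, 0.641, 0.767, 0.0]
wrist_force: [0.8, 0.0, -0.7]
grip_width: 0.585
grip_force: 0.0
t: 2.12
tool_pos: [0.4525, 0.0124, 0.2455]
tool_rot: [0.0, 0.807, 0.591, 0.0]
wrist_force: [-0.3, 0.3, -0.7]
grip_width: 0.583
grip_force: 0.0
t: 2.75
tool_pos: [0.5045, -0.2036, 0.2454]
tool_rot: [-0.0, 0.925, 0.38, 0.0]
wrist_force: [0.6, 1.0, 0.1]
grip_width: 0.586
grip_force: 0.0
t: 2.88
tool_pos: [0.5044, -0.2057, 0.2455]
tool_rot: [0.001, 0.925, 0.379, -0.0]
wrist_force: [-0.2, 0.9, -0.1]
grip_width: 0.583
grip_force: 0.0
```

```bash
python3 -m crank '[[[0,0.015,-0.25],[0,0,0]],[[0,0,-0.25],[0,0,0]],[[0,0,-0.22],[0,0,0]],[[0,0,-0.1],[0,0,0]],[[0,0,0],[0,0,0]]]'
python3 -m crank '[[[0,0,0],[0,0,0]],[[0,0,0],[0,0,0]],[[0,0,0],[0,0,0]],[[0,0,0],[0,0,0]],[[0,0,0],[0,0,0]]]' 15
python3 - <<'E'
from h import *
shot("scene","s1.png",(190,140,320,260),5)
E
```

```text
t: 3.5
tool_pos: [0.5033, -0.1981, 0.0801]
tool_rot: [-0.001, 0.924, 0.382, -0.001]
wrist_force: [-0.2, -0.1, -0.0]
grip_width: 0.585
grip_force: 0.0
t: 4.12
tool_pos: [0.5064, -0.2008, 0.0831]
tool_rot: [0.003, 0.924, 0.381, 0.002]
wrist_force: [2.8, -4.4, -0.1]
grip_width: 0.282
grip_force: 59.6
```

View pics/s1.png

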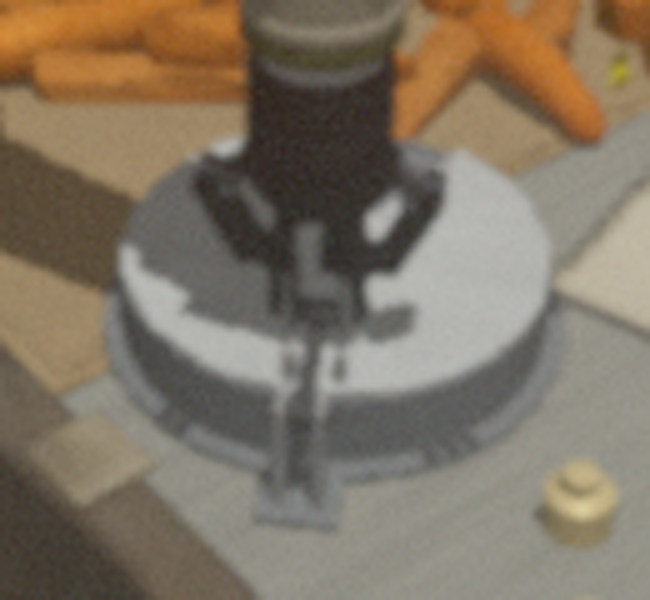

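The bar's cross grip is held between the pads at (315,300) in the crop. I'll follow the arc now.

```bash
python3 -m crank '[[[-0.019,-0.019,0.086],[0,0,0]],[[-0.034,-0.034,0.076],[0,0,0]],[[-0.047,-0.047,0.061],[0,0,0]],[[-0.057,-0.057,0.0415],[0,0,0]]]'
python3 -m crank '[[[-0.062,-0.062,0.0195],[0,0,0]],[[-0.064,-0.064,-0.004],[0,0,0]],[[-0.061,-0.061,-0.027],[0,0,0]],[[-0.026,-0.026,-0.02],[0,0,0]],[[0,0,0],[0,0,0]]]'
python3 - <<'E'
from h import *
shot("scene","s2.png",(170,120,330,260),4)
E
```

```text
t: 4.68
tool_pos: [0.4748, -0.2319, 0.136]
tool_rot: [0.003, 0.924, 0.382, 0.002]
wrist_force: [4.3, -4.6, -12.5]
grip_width: 0.279
grip_force: 59.4
t: 5.3
tool_pos: [0.4302, -0.2763, 0.1308]
tool_rot: [0.003, 0.925, 0.38, 0.001]
wrist_force: [-6.8, -5.3, 22.9]
grip_width: 0.244
grip_force: 57.8
```

View pics/s2.png

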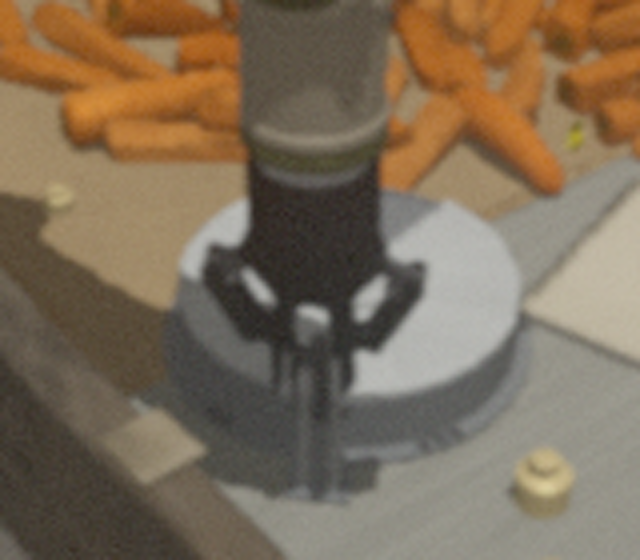

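```bash
python3 -m crank '[[[0,0,0],[0,0,0]],[[0,0,0],[0,0,0]],[[0,0,0],[0,0,0]]]' 55
python3 -m crank '[[[0,0,0.15],[0,0,0]],[[0,0,0.25],[0,0,0]],[[0.2,0.2,0.1],[0,0,0]],[[0.2,0.15,0],[0,0,0]],[[0,0,0],[0,0,0]]]'
python3 - <<'E'
from h import *
shot("scene","s3.png",(110,120,330,300),3.5)
E
```

```text
t: 5.72
tool_pos: [0.4304, -0.2728, 0.1281]
tool_rot: [0.0, 0.924, 0.382, 0.0]
wrist_force: [-0.4, -1.3, 0.5]
grip_width: 0.646
grip_force: 0.0
t: 6.35
tool_pos: [0.5134, -0.1997, 0.2276]
tool_rot: [-0.0, 0.923, 0.385, 0.001]
wrist_force: [-0.9, -0.3, -0.3]
grip_width: 0.646
grip_force: 0.0
```

View pics/s3.png

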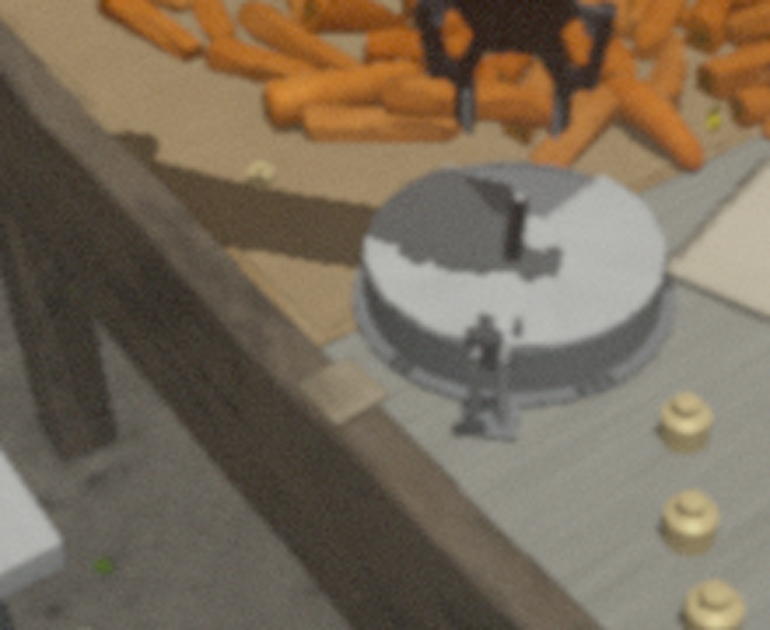

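The bar leans back with its grip at about (487,335) in the crop, and the cover is free. Next I grip the dial handle.

```bash
python3 -m crank '[[[0.12,0.14,-0.2],[0,0,0]],[[0.12,0.14,-0.2],[0,0,0]],[[0,0,0],[0,0,0]],[[0,0,0],[0,0,0]],[[0,0,0],[0,0,0]]]' 45
python3 - <<'E'
from h import *
c=read_camera("scene");s=state();print(s["tool_pos"],s["joint_positions"])
u=np.array([.7071,.7071]);C=np.array([.5627,-.1443])
for a in(0,.5,1,1.57,1.8,2.):
    r=-.152+.069*np.cos(a+.175);p=proj(c,[*(C+r*u),.066+.069*np.sin(a+.175)]);print(a,(p[0]-110)*3.5,(p[1]-120)*3.5)
E
```

```text
t: 7.02
tool_pos: [0.5576, -0.1489, 0.1489]
tool_rot: [0.001, 0.925, 0.38, 0.0]
wrist_force: [0.1, -0.2, -0.4]
grip_width: 0.53
grip_force: 0.0
[ 0.55782279 -0.1486442   0.14897526] [-0.15970586  0.59666943  0.48107986  2.04912131 -0.47609792  0.60274189
 -0.14080406]
0 500.54959850090245 286.45830451290635
0.5 498.85351644436935 266.85495321525775
1 494.594099892252 268.81587936013364
1.57 487.7401748933449 298.9837166692254
1.8 484.8478478940078 318.1125228518491
2.0 482.4810587564124 336.8542573923491
```

```bash
python3 -m crank '[[[0.025,0.022,-0.2],[0,0,0]],[[0,0,-0.15],[0,0,0]],[[0,0,-0.025],[0,0,0]],[[0,0,0],[0,0,0]]]'
python3 -m crank '[[[0,0,0],[0,0,0]],[[0,0,0],[0,0,0]],[[0,0,0],[0,0,0]],[[0,0,0],[0,0,0]],[[0,0,0],[0,0,0]]]' 5
python3 -m crank '[[[0,0,0],[0,0,0.9]],[[0,0,0],[0,0,0.9]],[[0,0,0],[0,0,0.9]]]'
python3 -m crank '[[[0,0,0],[0,0,0.9]],[[0,0,0],[0,0,0.9]],[[0,0,0],[0,0,0.9]]]'
python3 -c "
from cell import *;print(state()['joint_positions'])"
```

```text
t: 7.58
tool_pos: [0.5632, -0.1436, 0.0737]
tool_rot: [0.0, 0.925, 0.381, 0.0]
wrist_force: [0.4, 0.3, 1.3]
grip_width: 0.523
grip_force: 0.0
t: 8.2
tool_pos: [0.5645, -0.1439, 0.0743]
tool_rot: [0.001, 0.925, 0.381, 0.001]
wrist_force: [1.3, -3.0, 7.8]
grip_width: 0.145
grip_force: 61.4
t: 8.57
tool_pos: [0.5648, -0.144, 0.0743]
tool_rot: [0.002, 0.836, 0.549, 0.001]
wrist_force: [3.0, -3.5, 6.1]
grip_width: 0.15
grip_force: 61.1
t: 8.95
tool_pos: [0.5651, -0.1441, 0.0743]
tool_rot: [0.002, 0.718, 0.696, 0.001]
wrist_force: [3.1, -3.9, 4.8]
grip_width: 0.15
grip_force: 61.0
[ 0.02914881  0.6773688   0.18317437  2.06694479 -0.28368607  0.41564555
  0.40182057]
```

```bash
python3 -m crank '[[[0,0,0],[0,0,0.9]],[[0,0,0],[0,0,0.9]],[[0,0,0],[0,0,0.9]],[[0,0,0],[0,0,0.9]],[[0,0,0],[0,0,0]]]'
python3 -m crank '[[[0,0,0],[0,0,0]],[[0,0,0],[0,0,0]],[[0,0,0],[0,0,0]]]' 55
python3 -m crank '[[[0,0,0.2],[0,0,0]],[[0,0,0.2],[0,0,0]],[[0,-0.2,0.1],[0,0,0]],[[0,-0.3,0],[0,0,0]],[[0,-0.3,0],[0,0,0]]]'
python3 - <<'E'
from h import *
print(state()['joint_positions'])
shot("top","t3.png",(180,110,380,250),4)
E
```

```text
t: 9.57
tool_pos: [0.5655, -0.144, 0.0743]
tool_rot: [0.003, 0.523, 0.852, 0.001]
wrist_force: [5.1, -3.2, 4.4]
grip_width: 0.148
grip_force: 61.0
t: 9.95
tool_pos: [0.5628, -0.1426, 0.0728]
tool_rot: [-0.0, 0.524, 0.852, -0.0]
wrist_force: [0.3, -0.6, -0.8]
grip_width: 0.643
grip_force: 0.0
t: 10.58
tool_pos: [0.5633, -0.3039, 0.1734]
tool_rot: [0.0, 0.523, 0.852, 0.0]
wrist_force: [1.4, 1.1, 0.3]
grip_width: 0.642
grip_force: 0.0
[ 0.35700688  0.57949232  0.07434286  1.87014382 -0.0639397   0.69359914
  0.93847708]
```

View pics/t3.png

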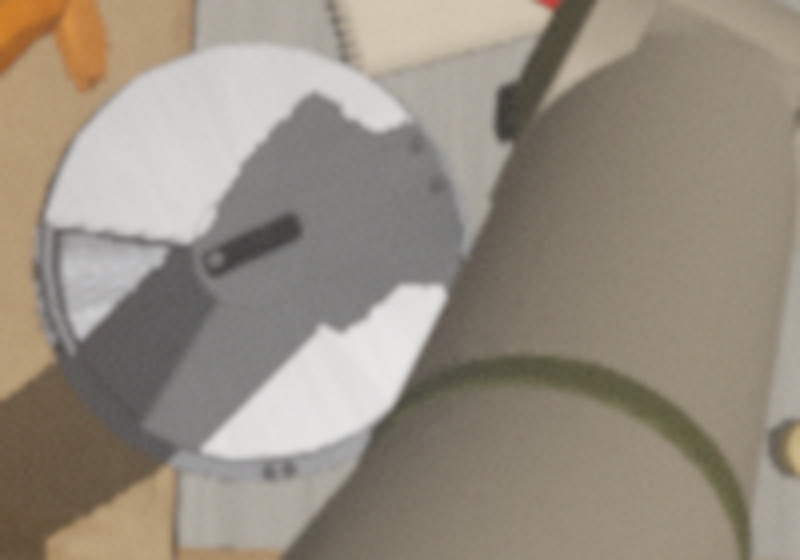

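The opening lies over pocket 1 (one stud at (65,350)). I'll cross-check the weight in the scene view and head there.

```bash
python3 - <<'E'
from h import *
c=read_camera("scene")
print(ray(c,459/1.5,353/1.5,.038),ray(c,277/1.5,253/1.5,.02),state()["tool_pos"])
E
python3 -m crank '[[[0,-0.1,0],[0,0,0]],[[0,-0.13,-0.1],[0,0,0]],[[0,0,-0.1],[0,0,0]],[[0,0,0],[0,0,0]],[[0,0,0],[0,0,0]]]' 75
```

```text
[ 0.56007905 -0.35508054  0.038     ] [0.4716026  0.11017909 0.02      ] [ 0.56114553 -0.31111822  0.17307833]
t: 11.3
tool_pos: [0.5637, -0.3483, 0.1334]
tool_rot: [0.0, 0.523, 0.852, 0.0]
wrist_force: [0.0, -0.0, -0.2]
grip_width: 0.879
grip_force: 0.0
```

```bash
python3 -m crank '[[[-0.012,-0.015,-0.25],[0,0,0]],[[0,0,-0.2],[0,0,0]],[[0,0,-0.127],[0,0,0]],[[0,0,0],[0,0,0]]]'
python3 -m crank '[[[0,0,0],[0,0,0]],[[0,0,0],[0,0,0]],[[0,0,0],[0,0,0]],[[0,0,0],[0,0,0]],[[0,0,0],[0,0,0]]]' 20
python3 -m crank '[[[0,0,0.1],[0,0,0]],[[0,0,0.2],[0,0,0]],[[0,0,0.2],[0,0,0]],[[0,0,0.1],[0,0,0]],[[0,0,0],[0,0,0]]]'
```

```text
t: 11.8
tool_pos: [0.5605, -0.351, 0.0166]
tool_rot: [-0.001, 0.523, 0.852, 0.0]
wrist_force: [-0.9, 0.5, 0.2]
grip_width: 0.878
grip_force: 0.0
t: 12.42
tool_pos: [0.5628, -0.3519, 0.0199]
tool_rot: [0.002, 0.523, 0.852, 0.001]
wrist_force: [1.4, 1.8, 7.9]
grip_width: 0.416
grip_force: 59.4
t: 13.05
tool_pos: [0.5611, -0.3522, 0.1391]
tool_rot: [0.001, 0.524, 0.852, 0.0]
wrist_force: [0.7, -0.1, -5.1]
grip_width: 0.415
grip_force: 61.7
```

```bash
python3 -m crank '[[[-0.03,0.2,0],[0,0,0]],[[-0.03,0.25,0],[0,0,0]],[[-0.03,0.25,0],[0,0,0]],[[-0.03,0.25,0],[0,0,0]],[[-0.03,0.25,0],[0,0,0]]]'
python3 -m crank '[[[-0.02,0.205,0],[0,0,0]],[[0,0,0],[0,0,0]],[[0,0,0],[0,0,0]]]'
```

```text
t: 13.68
tool_pos: [0.5295, -0.1102, 0.136]
tool_rot: [-0.001, 0.524, 0.852, -0.001]
wrist_force: [1.2, 0.3, -6.2]
grip_width: 0.416
grip_force: 61.7
t: 14.05
tool_pos: [0.5263, -0.0712, 0.1366]
tool_rot: [-0.001, 0.523, 0.852, -0.001]
wrist_force: [-0.3, -0.1, -5.4]
grip_width: 0.417
grip_force: 61.6
```

```bash
python3 -m crank '[[[0,0,-0.15],[0,0,0]],[[0,0,-0.15],[0,0,0]],[[0,0,-0.15],[0,0,0]],[[0,0,-0.09],[0,0,0]],[[0,0,0],[0,0,0]]]'
python3 -m crank '[[[0,0,0],[0,0,0]],[[0,0,0],[0,0,0]],[[0,0,0],[0,0,0]]]' 50
python3 -m crank '[[[0,0,0.2],[0,0,0]],[[0,0,0.2],[0,0,0]],[[0,0,0.2],[0,0,0]],[[0,-0.2,0.1],[0,0,0]],[[0,-0.3,0],[0,0,0]]]'
python3 -m crank '[[[0,-0.3,0],[0,0,0]],[[0,-0.3,0],[0,0,0]]]'
python3 - <<'E'
from h import *
shot("top","t4.png",(90,110,350,250),3)
E
```

```text
t: 14.68
tool_pos: [0.5261, -0.0724, 0.028]
tool_rot: [-0.001, 0.525, 0.851, -0.001]
wrist_force: [-0.1, -0.3, -5.3]
grip_width: 0.416
grip_force: 61.7
t: 15.05
tool_pos: [0.5273, -0.0709, 0.0303]
tool_rot: [0.001, 0.524, 0.852, 0.0]
wrist_force: [0.1, 0.1, -0.1]
grip_width: 0.583
grip_force: 0.0
t: 15.68
tool_pos: [0.5284, -0.1702, 0.1721]
tool_rot: [0.002, 0.522, 0.853, 0.001]
wrist_force: [0.5, -1.1, 0.2]
grip_width: 0.584
grip_force: 0.0
t: 15.92
tool_pos: [0.5268, -0.2925, 0.1703]
tool_rot: [0.001, 0.523, 0.852, 0.0]
wrist_force: [0.7, 1.0, -0.6]
grip_width: 0.588
grip_force: 0.0
```

View pics/t4.png

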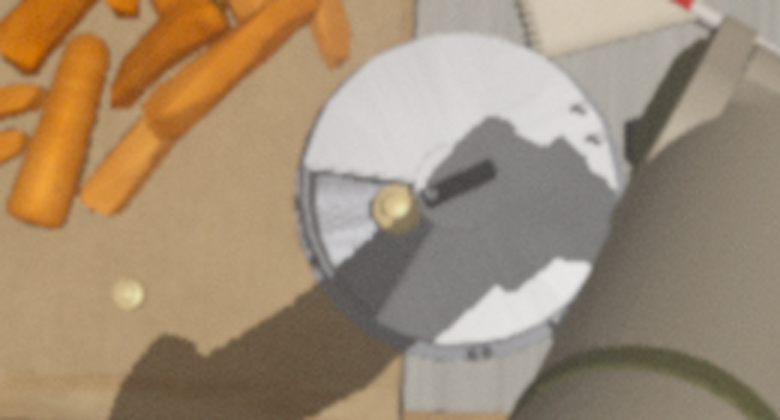

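Run:
```python
from h import *
c=read_camera("top")
for z in(.046,.09):
    p=ray(c,90+397/3,110+203/3,z);d=p[:2]-[.564,-.144];print(p,np.linalg.norm(d),np.degrees(np.arctan2(d[1],d[0])))
print([((a-90)*3,(b-110)*3) for a,b in [proj(c,[.5268,-.0709,.046])]], [((a-90)*3,(b-110)*3) for a,b in [proj(c,[.564,-.144,.084])]])
```

```text
[ 0.5515156  -0.09525537  0.046     ] 0.05031798039877149 104.36571078758647
[ 0.545984   -0.09829473  0.09      ] 0.04912787320244581 111.51325328493739
[(np.float64(364.94177182317117), np.float64(233.0265760745465))] [(np.float64(458.1556064575316), np.float64(182.5901776673677))]
```

Run:
```python
from h import *
a=cv2.resize(read_camera("top")["frame"][150:210,180:260,::-1],None,fx=5,fy=5,interpolation=cv2.INTER_CUBIC)
b=cv2.resize(read_camera("scene")["frame"][155:215,210:290,::-1],None,fx=5,fy=5,interpolation=cv2.INTER_CUBIC)
cv2.imwrite("pics/c5.png",np.hstack([a,b]))
```

```text
(no output)
```

View pics/c5.png

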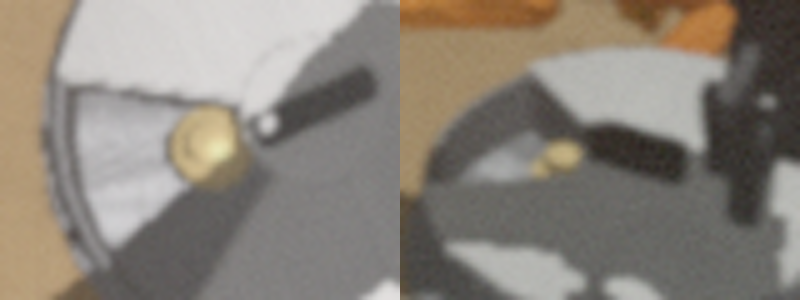

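Run:
```python
from h import *
a=read_camera("top");b=read_camera("scene")
def rd(c,u,v):
    p=ray(c,u,v,0);q=ray(c,u,v,.1);return p,(q-p)/np.linalg.norm(q-p)
p,d=rd(a,180+213/5,150+146/5);q,e=rd(b,210+165/5,155+153/5)
s,t=np.linalg.lstsq(np.c_[d,-e],q-p,rcond=None)[0];print(p+s*d,q+t*e)
print([np.linalg.inv(c["world_to_cam"])[:3,3] for c in(a,b)])
# predicted scene crop positions for knob top at z .046 / upright
for z in(.046,.075,.09):
    P=p+d*(z/d[2]);u,v=proj(b,P);print(z,P,(u-210)*5+400,(v-155)*5)
```

```text
[ 0.54806631 -0.09591632  0.0443665 ] [ 0.54967384 -0.0970006   0.04448893]
[array([ 0.41914296, -0.16798808,  1.09893244]), array([-0.02105491, -0.85864595,  0.79297337])]
0.046 [ 0.54786661 -0.09602796  0.046     ] 561.5557540520733 151.3070092518737
0.075 [ 0.54432128 -0.09800989  0.075     ] 558.6253499396698 115.8919626525784
0.09 [ 0.5424875  -0.09903503  0.09      ] 557.0684551990831 97.07629843934143
```

The triangulated knob top is at z≈0.044, so the weight stands upright in pocket 1, against the inner wall. Next I turn the tool back half a turn and regrip the handle.

```bash
python3 -m crank '[[[0.04,0.15,0],[0,0,-1]],[[0.04,0.15,0],[0,0,-1]],[[0.04,0.15,0],[0,0,-1]],[[0.04,0.15,0],[0,0,-1]],[[0.03,0.14,0],[0,0,-1]]]' 45
python3 -m crank '[[[0,0,0],[0,0,-1]],[[0,0,0],[0,0,-1]],[[0,0,0],[0,0,-1]],[[0,0,0],[0,0,-1]],[[0,0,0],[0,0,-1]]]'
python3 -m crank '[[[0,0,0],[0,0,-1]],[[0,0,0],[0,0,-1]],[[0,0,0],[0,0,-1]],[[0,0,0],[0,0,-1]],[[0,0,0],[0,0,-1]]]'
python3 -m crank '[[[0,0,0],[0,0,-1]],[[0,0,0],[0,0,-1]],[[0,0,0],[0,0,-1]],[[0,0,0],[0,0,-1]],[[0,0,0],[0,0,-1]]]'
python3 -m crank '[[[0,0,0],[0,0,-1]],[[0,0,0],[0,0,-1]],[[0,0,0],[0,0,-0.5]],[[0,0,0],[0,0,0]],[[0,0,0],[0,0,0]]]'
python3 -c "
from cell import *;print(state()['joint_positions'])"
```

```text
t: 16.85
tool_pos: [0.565, -0.1393, 0.1696]
tool_rot: [-0.0, 0.784, 0.621, 0.0]
wrist_force: [-0.5, -1.0, -0.6]
grip_width: 0.528
grip_force: 0.0
t: 17.48
tool_pos: [0.5647, -0.1403, 0.1696]
tool_rot: [-0.001, 0.949, 0.315, 0.0]
wrist_force: [-0.4, 0.6, 0.3]
grip_width: 0.525
grip_force: 0.0
t: 18.1
tool_pos: [0.5647, -0.1403, 0.1695]
tool_rot: [-0.001, 1.0, -0.028, -0.0]
wrist_force: [-0.3, 0.6, 0.6]
grip_width: 0.529
grip_force: 0.0
t: 18.73
tool_pos: [0.5648, -0.1403, 0.1694]
tool_rot: [-0.001, 0.93, -0.368, -0.0]
wrist_force: [0.1, -0.5, -0.2]
grip_width: 0.529
grip_force: 0.0
t: 19.35
tool_pos: [0.5648, -0.1417, 0.1694]
tool_rot: [-0.0, 0.853, -0.522, -0.0]
wrist_force: [0.3, -0.3, -0.7]
grip_width: 0.522
grip_force: 0.0
[-0.4656771   0.7587814   1.02136862  2.03812685 -0.87942588  0.86693618
 -1.60174024]
```

```bash
python3 -m crank '[[[0,-0.012,-0.2],[0,0,0]],[[0,0,-0.2],[0,0,0]],[[0,0,-0.075],[0,0,0]],[[0,0,0],[0,0,0]]]'
python3 -m crank '[[[0,0,0],[0,0,0]],[[0,0,0],[0,0,0]],[[0,0,0],[0,0,0]],[[0,0,0],[0,0,0]],[[0,0,0],[0,0,0]]]' 5
python3 -m crank '[[[0,0,0],[0,0,1]],[[0,0,0],[0,0,1]],[[0,0,0],[0,0,1]],[[0,0,0],[0,0,1]],[[0,0,0],[0,0,1]]]'
python3 -m crank '[[[0,0,0],[0,0,1]],[[0,0,0],[0,0,1]],[[0,0,0],[0,0,1]],[[0,0,0],[0,0,1]],[[0,0,0],[0,0,1]]]'
python3 -m crank '[[[0,0,0],[0,0,1]],[[0,0,0],[0,0,1]],[[0,0,0],[0,0,1]],[[0,0,0],[0,0,1]],[[0,0,0],[0,0,1]]]'
python3 -m crank '[[[0,0,0],[0,0,1]],[[0,0,0],[0,0,1]],[[0,0,0],[0,0,1]],[[0,0,0],[0,0,0]],[[0,0,0],[0,0,0]]]'
python3 -c "
from cell import *;print(state()['joint_positions'])"
```

```text
t: 19.85
tool_pos: [0.5644, -0.1449, 0.0739]
tool_rot: [-0.0, 0.852, -0.523, -0.001]
wrist_force: [0.4, -0.6, -0.8]
grip_width: 0.526
grip_force: 0.0
t: 20.48
tool_pos: [0.5659, -0.145, 0.0756]
tool_rot: [-0.001, 0.852, -0.523, 0.001]
wrist_force: [1.4, 2.8, 6.4]
grip_width: 0.148
grip_force: 60.8
t: 21.1
tool_pos: [0.5668, -0.1441, 0.0756]
tool_rot: [-0.001, 0.98, -0.198, 0.002]
wrist_force: [4.8, 5.5, 4.8]
grip_width: 0.144
grip_force: 60.7
t: 21.72
tool_pos: [0.5669, -0.1429, 0.0755]
tool_rot: [-0.001, 0.989, 0.15, 0.002]
wrist_force: [4.6, 7.7, 5.8]
grip_width: 0.151
grip_force: 60.8
t: 22.35
tool_pos: [0.5662, -0.1419, 0.0756]
tool_rot: [-0.001, 0.878, 0.479, 0.001]
wrist_force: [2.4, 12.3, 7.5]
grip_width: 0.153
grip_force: 61.2
t: 22.98
tool_pos: [0.5655, -0.1417, 0.0755]
tool_rot: [-0.001, 0.76, 0.65, 0.001]
wrist_force: [0.0, 13.0, 10.5]
grip_width: 0.151
grip_force: 61.5
[ 0.04869892  0.67355444  0.15101935  2.06196049 -0.23937032  0.4222582
  0.23019773]
```

```bash
python3 -m crank '[[[0,0,0],[0,0,0]],[[0,0,0],[0,0,0]],[[0,0,0],[0,0,0]]]' 55
python3 -m crank '[[[0,0,0.2],[0,0,0]],[[0,0,0.25],[0,0,0]],[[0,0,0.1],[0,0,0]],[[0,0,0],[0,0,0]]]' 45
python3 - <<'E'
from h import *
a=cv2.resize(read_camera("top")["frame"][177:237,100:160,::-1],None,fx=6,fy=6,interpolation=cv2.INTER_CUBIC)
b=cv2.resize(read_camera("scene")["frame"][140:200,155:215,::-1],None,fx=6,fy=6,interpolation=cv2.INTER_CUBIC)
cv2.imwrite("pics/c6.png",np.hstack([a,b]))
print(state()["tool_pos"])
E
```

```text
t: 23.35
tool_pos: [0.5646, -0.1458, 0.0745]
tool_rot: [0.0, 0.761, 0.648, -0.0]
wrist_force: [-0.3, 0.5, -0.9]
grip_width: 0.642
grip_force: 0.0
t: 23.85
tool_pos: [0.5654, -0.1458, 0.1859]
tool_rot: [0.001, 0.761, 0.648, 0.001]
wrist_force: [-0.3, 0.0, -1.0]
grip_width: 0.527
grip_force: 0.0
[ 0.56436482 -0.14523914  0.18385873]
```

View pics/c6.png

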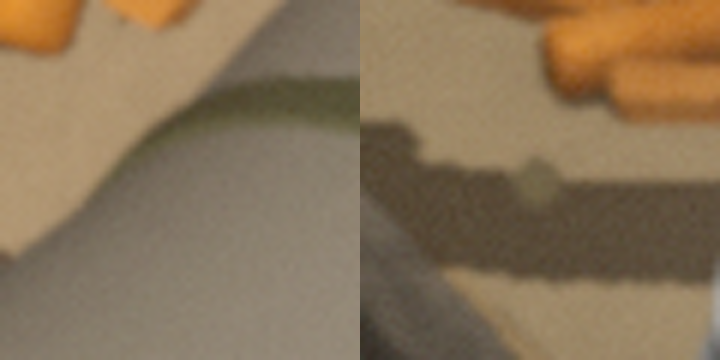

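Run:
```python
from h import *
a=read_camera("top");b=read_camera("scene")
for z in(0,.01,.02):print(z,ray(a,132.5,207.7,z),ray(b,184.5,170.3,z),ray(b,184.2,167.5,z))
```

```text
0 [0.47597735 0.12484321 0.        ] [0.47925588 0.12768122 0.        ] [0.4864806  0.14185076 0.        ]
0.01 [0.47546017 0.12217852 0.01      ] [0.47294658 0.11524289 0.01      ] [0.48008019 0.12923373 0.01      ]
0.02 [0.47494299 0.11951383 0.02      ] [0.46663728 0.10280455 0.02      ] [0.47367978 0.1166167  0.02      ]
```

```bash
python3 -m crank '[[[-0.075,0.22,0],[0,0,0]],[[-0.075,0.22,0],[0,0,0]],[[-0.075,0.22,0],[0,0,0]],[[-0.075,0.22,0],[0,0,0]],[[-0.075,0.22,0],[0,0,0]]]' 60
python3 -m crank '[[[-0.075,0.22,-0.2],[0,0,0]],[[0,0,-0.2],[0,0,0]],[[0,0,0],[0,0,0]],[[0,0,0],[0,0,0]],[[0,0,0],[0,0,0]]]'
python3 - <<'E'
from h import *
a=cv2.resize(read_camera("top")["frame"][177:237,100:160,::-1],None,fx=6,fy=6,interpolation=cv2.INTER_CUBIC)
b=cv2.resize(read_camera("scene")["frame"][130:190,155:215,::-1],None,fx=6,fy=6,interpolation=cv2.INTER_CUBIC)
cv2.imwrite("pics/c7.png",np.hstack([a,b]))
s=state();print(s["tool_pos"],s["joint_positions"])
E
```

```text
t: 24.68
tool_pos: [0.4888, 0.0759, 0.1835]
tool_rot: [-0.0, 0.761, 0.648, -0.001]
wrist_force: [0.2, 1.3, -0.6]
grip_width: 0.703
grip_force: 0.0
t: 25.3
tool_pos: [0.4756, 0.1181, 0.1057]
tool_rot: [0.0, 0.762, 0.648, 0.001]
wrist_force: [0.8, -0.1, -0.4]
grip_width: 0.701
grip_force: 0.0
[0.47543538 0.11844513 0.10558639] [-0.48182106  0.55844441  0.17355885  2.25830005 -0.27644661  0.34167886
 -0.23386399]
```

View pics/c7.png

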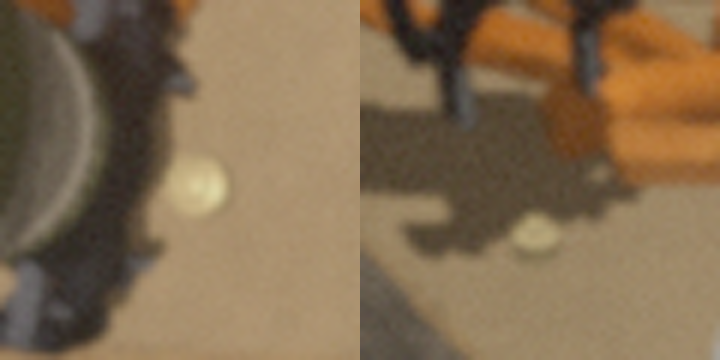

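Run:
```python
from h import *
a=read_camera("top");b=read_camera("scene")
P=[.4754,.1184,.0916]
u,v=proj(a,P);print((u-100)*6,(v-177)*6);u,v=proj(b,P);print((u-155)*6+360,(v-130)*6)
print(ray(a,132.8,207.9,.014),ray(b,155+176/6,130+225/6,.02),ray(b,155+175/6,130+235/6,.013))
```

```text
147.43025022550648 171.63531377860193
523.8714275423295 109.83918476817882
[0.4747915  0.12036353 0.014     ] [0.47402163 0.11636127 0.02      ] [0.47336949 0.11752991 0.013     ]
```

```bash
python3 -m crank '[[[-0.005,0.002,-0.2],[0,0,0]],[[0,0,-0.15],[0,0,0]],[[0,0,-0.083],[0,0,0]],[[0,0,0],[0,0,0]]]'
python3 -m crank '[[[0,0,0],[0,0,0]],[[0,0,0],[0,0,0]],[[0,0,0],[0,0,0]],[[0,0,0],[0,0,0]],[[0,0,0],[0,0,0]]]' 10
python3 -m crank '[[[0,0,0.1],[0,0,0]],[[0,0,0.2],[0,0,0]],[[0,0,0.2],[0,0,0]],[[0,0,0.1],[0,0,0]],[[0,0,0],[0,0,0]]]'
python3 -m crank '[[[0,0,0],[0,0,0]],[[0,0,0],[0,0,0]]]'
```

```text
t: 26.0
tool_pos: [0.4734, 0.1189, 0.0172]
tool_rot: [-0.0, 0.761, 0.648, -0.001]
wrist_force: [-0.7, -0.2, 0.4]
grip_width: 0.705
grip_force: 0.0
t: 26.62
tool_pos: [0.4742, 0.1193, 0.019]
tool_rot: [0.0, 0.761, 0.648, 0.001]
wrist_force: [0.3, -0.8, 7.8]
grip_width: 0.248
grip_force: 58.4
t: 27.25
tool_pos: [0.4744, 0.1196, 0.1397]
tool_rot: [0.001, 0.761, 0.649, 0.002]
wrist_force: [-0.2, 0.2, -1.1]
grip_width: 0.243
grip_force: 59.3
t: 27.5
tool_pos: [0.4733, 0.119, 0.137]
tool_rot: [-0.0, 0.761, 0.648, -0.001]
wrist_force: [0.2, 0.2, -0.8]
grip_width: 0.242
grip_force: 59.2
```

```bash
python3 -m crank '[[[0.049,-0.215,0],[0,0,0]],[[0.049,-0.215,0],[0,0,0]],[[0.049,-0.215,0],[0,0,0]],[[0.049,-0.215,0],[0,0,0]],[[0.049,-0.215,0],[0,0,0]]]'
python3 -m crank '[[[0.049,-0.215,0],[0,0,0]],[[0.049,-0.215,0],[0,0,0]],[[0.049,-0.215,0],[0,0,0]],[[0,0,0],[0,0,0]],[[0,0,0],[0,0,0]]]'
```

```text
t: 28.12
tool_pos: [0.5226, -0.0974, 0.1369]
tool_rot: [-0.001, 0.761, 0.648, -0.001]
wrist_force: [0.9, -0.1, -1.2]
grip_width: 0.242
grip_force: 59.2
t: 28.75
tool_pos: [0.5514, -0.2243, 0.1368]
tool_rot: [-0.001, 0.761, 0.648, -0.0]
wrist_force: [-0.5, 1.1, -1.6]
grip_width: 0.243
grip_force: 59.2
```

Release with the TCP at about 0.027, then retreat and look.

```bash
python3 -m crank '[[[0,0,-0.15],[0,0,0]],[[0,0,-0.15],[0,0,0]],[[0,0,-0.15],[0,0,0]],[[0,0,-0.1],[0,0,0]],[[0,0,0],[0,0,0]]]'
python3 -m crank '[[[0,0,0],[0,0,0]],[[0,0,0],[0,0,0]],[[0,0,0],[0,0,0]],[[0,0,0],[0,0,0]]]' 40
python3 -m crank '[[[0,0,0.1],[0,0,0]],[[0,0,0.2],[0,0,0]],[[0,0,0.2],[0,0,0]],[[0,0,0.2],[0,0,0]],[[0,0.2,0.1],[0,0,0]]]'
python3 -m crank '[[[0,0.3,0],[0,0,0]],[[0,0.3,0],[0,0,0]],[[0,0.3,0],[0,0,0]],[[0,0.2,0],[0,0,0]],[[0,0,0],[0,0,0]]]'
python3 - <<'E'
from h import *
a=cv2.resize(read_camera("top")["frame"][105:245,175:345,::-1],None,fx=2.6,fy=2.6,interpolation=cv2.INTER_CUBIC)
b=cv2.resize(read_camera("scene")["frame"][150:260,205:315,::-1],None,fx=3.2,fy=3.2,interpolation=cv2.INTER_CUBIC)[:a.shape[0]]
b=cv2.copyMakeBorder(b,0,a.shape[0]-b.shape[0],0,0,cv2.BORDER_CONSTANT)
cv2.imwrite("pics/c8.png",np.hstack([a,b]));print(a.shape,b.shape,state()["tool_pos"])
E
```

```text
t: 29.38
tool_pos: [0.5516, -0.2237, 0.0267]
tool_rot: [-0.001, 0.761, 0.649, -0.0]
wrist_force: [0.8, -0.1, -0.1]
grip_width: 0.246
grip_force: 60.6
t: 29.88
tool_pos: [0.5524, -0.2249, 0.0283]
tool_rot: [0.0, 0.761, 0.648, 0.0]
wrist_force: [-0.5, -0.2, -0.2]
grip_width: 0.469
grip_force: 0.0
t: 30.5
tool_pos: [0.5526, -0.1878, 0.1917]
tool_rot: [0.002, 0.763, 0.646, 0.001]
wrist_force: [0.2, 0.7, -0.3]
grip_width: 0.466
grip_force: 0.0
t: 31.12
tool_pos: [0.552, 0.0391, 0.189]
tool_rot: [-0.0, 0.759, 0.651, 0.001]
wrist_force: [0.3, 0.1, 0.1]
grip_width: 0.467
grip_force: 0.0
(364, 442, 3) (364, 352, 3) [0.55208939 0.03501081 0.18884684]
```

View pics/c8.png

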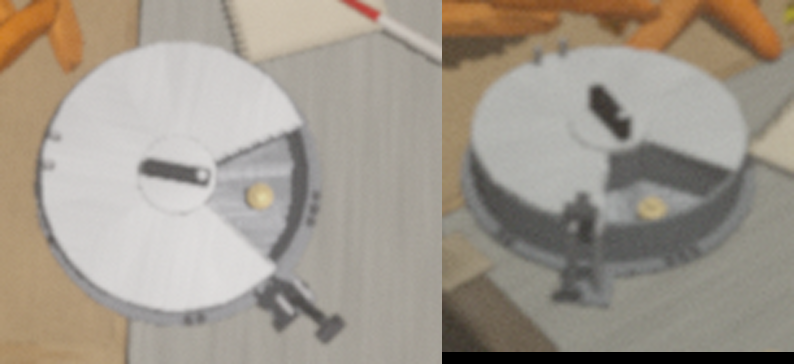

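Small weight sits in pocket 3 (three studs on the flange, top-crop (260,196)), and the bar is still back. Checking the sizes of the other weights while turning the cover back.

```bash
python3 - <<'E'
from h import *
c=read_camera("top");h=cv2.cvtColor(c["frame"],cv2.COLOR_RGB2HSV)
m=cv2.inRange(h,(15,60,120),(35,255,255));n,_,s,ce=cv2.connectedComponentsWithStats(m)
for i in range(1,n):
    if 40<s[i,4]<600: print(s[i],ce[i].round(1))
E
python3 -m crank '[[[0.017,-0.225,0],[0,0,0]],[[0.017,-0.225,0],[0,0,0]],[[0.017,-0.225,0],[0,0,0]],[[0.014,-0.225,0],[0,0,0]],[[0,0,0],[0,0,0]]]' 45
python3 -m crank '[[[0,0,0],[0,0,0]],[[0,0,0],[0,0,0]],[[0,0,0],[0,0,0]]]'
```

```text
[ 0  0  8 16 66] [2.7 6.3]
[379   0  12  13  69] [383.6   5.3]
[300   2  10  11  69] [304.    7.6]
[344  24  10  10  55] [348.4  27.7]
[400  42  12  13  59] [405.7  48.3]
[100  84  18  17 115] [111.1  92.9]
[357  97  40  40 569] [376.3 116.5]
[362 161  17  15 200] [369.6 168.1]
[270 176   9   9  62] [274.1 180.2]
[349 197  17  15 207] [356.6 203.9]
[376 215  16  15 208] [383.4 222. ]
[ 99 255  49  15 315] [124.3 261.4]
[ 65 257  28  12 110] [ 76.5 264.2]
[251 259  31  18 296] [268.3 268.3]
[239 260  13  14  78] [245.2 266.6]
[444 265  23   8 103] [454.7 268.5]
t: 31.9
tool_pos: [0.5641, -0.1513, 0.1885]
tool_rot: [0.001, 0.764, 0.645, -0.001]
wrist_force: [-0.4, 0.3, -0.5]
grip_width: 0.528
grip_force: 0.0
t: 32.28
tool_pos: [0.5652, -0.1439, 0.188]
tool_rot: [-0.0, 0.761, 0.649, 0.0]
wrist_force: [1.0, 0.6, 0.4]
grip_width: 0.526
grip_force: 0.0
```

```bash
python3 -m crank '[[[0,0,-0.25],[0,0,0]],[[0,0,-0.25],[0,0,0]],[[0,0,-0.068],[0,0,0]],[[0,0,0],[0,0,0]]]'
python3 -m crank '[[[0,0,0],[0,0,0]],[[0,0,0],[0,0,0]],[[0,0,0],[0,0,0]],[[0,0,0],[0,0,0]],[[0,0,0],[0,0,0]]]' 5
python3 -m crank '[[[0,0,0],[0,0,-1]],[[0,0,0],[0,0,-1]],[[0,0,0],[0,0,-1]],[[0,0,0],[0,0,-1]],[[0,0,0],[0,0,-1]]]'
python3 -m crank '[[[0,0,0],[0,0,-1]],[[0,0,0],[0,0,-1]],[[0,0,0],[0,0,-1]],[[0,0,0],[0,0,-1]],[[0,0,0],[0,0,-1]]]'
python3 -m crank '[[[0,0,0],[0,0,-1]],[[0,0,0],[0,0,-1]],[[0,0,0],[0,0,-1]],[[0,0,0],[0,0,-1]],[[0,0,0],[0,0,-1]]]'
python3 -m crank '[[[0,0,0],[0,0,-1]],[[0,0,0],[0,0,-1]],[[0,0,0],[0,0,-1]],[[0,0,0],[0,0,0]],[[0,0,0],[0,0,0]]]'
python3 -m crank '[[[0,0,0],[0,0,0]],[[0,0,0],[0,0,0]],[[0,0,0],[0,0,0]]]' 50
python3 -m crank '[[[0,0,0.2],[0,0,0]],[[0,0,0.2],[0,0,0]],[[0,0,0],[0,0,1]],[[0,0,0],[0,0,1]],[[0,0,0],[0,0,1]]]'
python3 -m crank '[[[0,0,0],[0,0,1]],[[0,0,0],[0,0,1]],[[0,0,0],[0,0,1]],[[0,0,0],[0,0,1]],[[0,0,0],[0,0,1]]]'
python3 -m crank '[[[0,0,0],[0,0,1]],[[0,0,0],[0,0,1]],[[0,0,0],[0,0,1]],[[0,0,0],[0,0,1]],[[0,0,0],[0,0,1]]]'
python3 -m crank '[[[0,0,0],[0,0,1]],[[0,0,0],[0,0,1]],[[0,0,0],[0,0,1]],[[0,0,0],[0,0,1]],[[0,0,0],[0,0,1]]]'
python3 -m crank '[[[0,0,0],[0,0,1]],[[0,0,0],[0,0,1]],[[0,0,0],[0,0,1]],[[0,0,0],[0,0,1]],[[0,0,0],[0,0,0.5]]]'
python3 -m crank '[[[0,0,0],[0,0,0]],[[0,0,0],[0,0,0]]]'
```

```text
t: 32.78
tool_pos: [0.5651, -0.1445, 0.0741]
tool_rot: [-0.0, 0.761, 0.649, -0.0]
wrist_force: [-0.2, -0.0, 0.8]
grip_width: 0.525
grip_force: 0.0
t: 33.4
tool_pos: [0.5649, -0.1448, 0.0759]
tool_rot: [0.0, 0.761, 0.648, 0.0]
wrist_force: [-2.7, -0.0, 7.5]
grip_width: 0.154
grip_force: 59.2
t: 34.02
tool_pos: [0.5641, -0.1443, 0.0758]
tool_rot: [-0.001, 0.938, 0.347, -0.0]
wrist_force: [-7.5, 2.7, 9.7]
grip_width: 0.153
grip_force: 59.6
t: 34.65
tool_pos: [0.5637, -0.1434, 0.0758]
tool_rot: [-0.002, 1.0, 0.006, -0.001]
wrist_force: [-8.4, 4.9, 13.0]
grip_width: 0.153
grip_force: 60.1
t: 35.28
tool_pos: [0.5641, -0.1424, 0.0758]
tool_rot: [-0.002, 0.942, -0.337, -0.001]
wrist_force: [-8.6, 7.0, 15.4]
grip_width: 0.149
grip_force: 60.3
t: 35.9
tool_pos: [0.5645, -0.142, 0.0758]
tool_rot: [-0.003, 0.852, -0.523, -0.002]
wrist_force: [-5.7, 9.9, 16.0]
grip_width: 0.147
grip_force: 60.6
t: 36.28
tool_pos: [0.5655, -0.145, 0.0745]
tool_rot: [-0.0, 0.852, -0.524, 0.0]
wrist_force: [-0.4, 0.4, 1.0]
grip_width: 0.592
grip_force: 0.0
t: 36.9
tool_pos: [0.5652, -0.1449, 0.1544]
tool_rot: [0.0, 0.943, -0.333, 0.0]
wrist_force: [0.0, -0.7, 0.4]
grip_width: 0.588
grip_force: 0.0
t: 37.52
tool_pos: [0.5652, -0.1451, 0.1543]
tool_rot: [0.0, 1.0, 0.01, 0.0]
wrist_force: [-0.1, 0.1, -0.4]
grip_width: 0.584
grip_force: 0.0
t: 38.15
tool_pos: [0.5651, -0.1452, 0.1542]
tool_rot: [0.0, 0.936, 0.351, -0.0]
wrist_force: [-0.3, -0.6, -0.5]
grip_width: 0.586
grip_force: 0.0
t: 38.78
tool_pos: [0.5651, -0.1452, 0.1542]
tool_rot: [0.0, 0.76, 0.65, -0.0]
wrist_force: [-0.3, -0.7, -0.1]
grip_width: 0.588
grip_force: 0.0
t: 39.4
tool_pos: [0.5651, -0.1454, 0.1542]
tool_rot: [0.0, 0.523, 0.853, -0.0]
wrist_force: [-0.4, 0.3, -0.5]
grip_width: 0.586
grip_force: 0.0
t: 39.65
tool_pos: [0.5651, -0.145, 0.1542]
tool_rot: [0.0, 0.524, 0.851, -0.0]
wrist_force: [0.1, -0.8, -0.4]
grip_width: 0.585
grip_force: 0.0
```

```bash
python3 -m crank '[[[0,0,-0.2],[0,0,0]],[[0,0,-0.15],[0,0,0]],[[0,0,-0.046],[0,0,0]],[[0,0,0],[0,0,0]]]'
python3 -m crank '[[[0,0,0],[0,0,0]],[[0,0,0],[0,0,0]],[[0,0,0],[0,0,0]],[[0,0,0],[0,0,0]],[[0,0,0],[0,0,0]]]' 5
python3 -m crank '[[[0,0,0],[0,0,-1]],[[0,0,0],[0,0,-1]],[[0,0,0],[0,0,-1]],[[0,0,0],[0,0,-1]],[[0,0,0],[0,0,-1]]]'
python3 -m crank '[[[0,0,0],[0,0,-1]],[[0,0,0],[0,0,-1]],[[0,0,0],[0,0,-1]],[[0,0,0],[0,0,-1]],[[0,0,0],[0,0,0]]]'
python3 -m crank '[[[0,0,0],[0,0,0]],[[0,0,0],[0,0,0]],[[0,0,0],[0,0,0]]]' 50
python3 -m crank '[[[0,0,0.2],[0,0,0]],[[0,0,0.2],[0,0,0]],[[0,0.2,0.1],[0,0,0]],[[0,0.3,0],[0,0,0]],[[0,0.3,0],[0,0,0]]]'
python3 -m crank '[[[0,0.2,0],[0,0,0]],[[0,0,0],[0,0,0]],[[0,0,0],[0,0,0]]]'
python3 - <<'E'
from h import *
print(state()["tool_pos"],state()["joint_positions"]); shot("top","t9.png",(180,110,310,240),4.6)
E
```

```text
t: 40.15
tool_pos: [0.5651, -0.1448, 0.075]
tool_rot: [-0.0, 0.524, 0.852, -0.0]
wrist_force: [-0.0, -0.1, 0.5]
grip_width: 0.587
grip_force: 0.0
t: 40.78
tool_pos: [0.566, -0.1449, 0.0763]
tool_rot: [0.001, 0.524, 0.852, 0.0]
wrist_force: [0.0, 1.3, 5.8]
grip_width: 0.152
grip_force: 60.0
t: 41.4
tool_pos: [0.5648, -0.145, 0.0763]
tool_rot: [0.0, 0.785, 0.62, 0.0]
wrist_force: [-4.3, 0.6, 9.3]
grip_width: 0.149
grip_force: 60.5
t: 42.02
tool_pos: [0.564, -0.1446, 0.0763]
tool_rot: [-0.001, 0.925, 0.38, -0.0]
wrist_force: [-6.4, 2.0, 12.6]
grip_width: 0.145
grip_force: 61.1
t: 42.4
tool_pos: [0.5654, -0.1448, 0.0752]
tool_rot: [0.0, 0.924, 0.382, 0.0]
wrist_force: [-0.1, 1.4, -0.3]
grip_width: 0.588
grip_force: 0.0
t: 43.02
tool_pos: [0.5654, 0.0166, 0.1755]
tool_rot: [0.0, 0.925, 0.381, 0.001]
wrist_force: [0.9, -0.0, -0.0]
grip_width: 0.588
grip_force: 0.0
t: 43.4
tool_pos: [0.5652, 0.0545, 0.1751]
tool_rot: [0.0, 0.924, 0.381, -0.0]
wrist_force: [-0.5, -0.8, 0.3]
grip_width: 0.584
grip_force: 0.0
[0.56515758 0.0545158  0.17509329] [-0.51933607  0.54509343  0.47456798  2.04962513 -0.40821463  0.63780934
 -0.55916058]
```

View pics/t9.png

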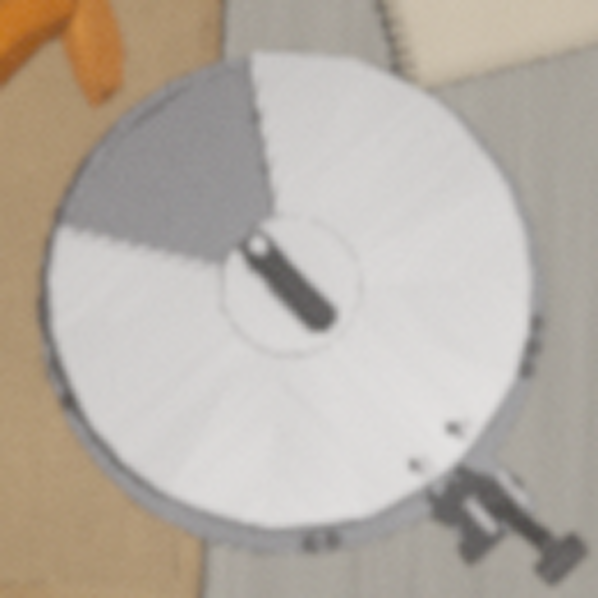

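Cover is home to within about a degree: the opening's edges are at (252,55) and (65,228), and the pegs straddle the bar's line. The latch's cross grip is at (562,557).

```bash
python3 - <<'E'
from h import *
c=read_camera("top"); print(ray(c,180+563/4.6,110+552/4.6,.128))
n=(ray(c,180+416/4.6,110+464/4.6,.076)+ray(c,180+455/4.6,110+428/4.6,.076))/2
C=ray(c,180+289/4.6,110+290/4.6,.056);H=ray(c,180+292/4.6,110+284/4.6,.084)
for k in(C,H):d=(n-k)[:2];print(k,np.degrees(np.arctan2(d[1],d[0]))+180)
E
python3 -m crank '[[[0,-0.2,0.1],[0,0,0]],[[-0.1,-0.25,0.1],[0,0,0]],[[-0.15,-0.25,0],[0,0,0]],[[-0.15,-0.25,0],[0,0,0]],[[-0.15,-0.25,0],[0,0,0]]]' 55
python3 -m crank '[[[-0.09,-0.25,0],[0,0,0]],[[-0.035,-0.2,0],[0,0,0]],[[0,0,0],[0,0,0]],[[0,0,0],[0,0,0]]]'
```

```text
[ 0.43216758 -0.27911449  0.128     ]
[ 0.56281517 -0.14376671  0.056     ] 44.00145272662192
[ 0.56202808 -0.1458114   0.084     ] 43.510685201285554
t: 44.12
tool_pos: [0.4535, -0.1877, 0.2154]
tool_rot: [0.0, 0.925, 0.38, 0.0]
wrist_force: [1.1, -0.3, 0.2]
grip_width: 0.643
grip_force: 0.0
t: 44.62
tool_pos: [0.4295, -0.2752, 0.215]
tool_rot: [-0.0, 0.925, 0.381, -0.0]
wrist_force: [-0.3, 0.4, 0.3]
grip_width: 0.643
grip_force: 0.0
```

```bash
python3 -m crank '[[[0.008,-0.02,-0.2],[0,0,0]],[[0,0,-0.18],[0,0,0]],[[0,0,-0.075],[0,0,0]],[[0,0,0],[0,0,0]]]'
python3 -m crank '[[[0,0,0],[0,0,0]],[[0,0,0],[0,0,0]],[[0,0,0],[0,0,0]],[[0,0,0],[0,0,0]],[[0,0,0],[0,0,0]]]' 15
python3 -m crank '[[[0.035,0.035,0.029],[0,0,0]],[[0.061,0.061,0.027],[0,0,0]],[[0.064,0.064,0.004],[0,0,0]],[[0.062,0.062,-0.0195],[0,0,0]],[[0.057,0.057,-0.0415],[0,0,0]]]'
python3 -m crank '[[[0.047,0.047,-0.061],[0,0,0]],[[0.034,0.034,-0.076],[0,0,0]],[[0,0,0],[0,0,0]]]'
```

```text
t: 45.12
tool_pos: [0.4316, -0.2782, 0.1236]
tool_rot: [-0.001, 0.924, 0.382, -0.001]
wrist_force: [0.1, -0.4, 0.7]
grip_width: 0.641
grip_force: 0.0
t: 45.75
tool_pos: [0.4301, -0.277, 0.1252]
tool_rot: [-0.002, 0.924, 0.382, -0.0]
wrist_force: [-6.7, 5.8, 11.4]
grip_width: 0.284
grip_force: 58.2
t: 46.38
tool_pos: [0.4867, -0.2211, 0.1252]
tool_rot: [-0.001, 0.924, 0.382, 0.0]
wrist_force: [-5.9, 2.6, 3.8]
grip_width: 0.273
grip_force: 58.5
t: 46.75
tool_pos: [0.5042, -0.2036, 0.0969]
tool_rot: [-0.002, 0.924, 0.383, 0.0]
wrist_force: [-1.1, 9.2, 10.4]
grip_width: 0.275
grip_force: 77.0
```

```bash
python3 -m crank '[[[0.01,0.01,-0.045],[0,0,0]],[[0.009,0.009,-0.041],[0,0,0]],[[0,0,0],[0,0,0]],[[0,0,0],[0,0,0]]]'
python3 -m crank '[[[0,0,0],[0,0,0]],[[0,0,0],[0,0,0]],[[0,0,0],[0,0,0]]]' 50
python3 -m crank '[[[0,0,0.15],[0,0,0]],[[0,0,0.25],[0,0,0]],[[0,0.2,0.1],[0,0,0]],[[0,0.3,0],[0,0,0]],[[0,0.3,0],[0,0,0]]]'
python3 -m crank '[[[0,0.3,0],[0,0,0]],[[0,0.3,0],[0,0,0]],[[0,0,0],[0,0,0]],[[0,0,0],[0,0,0]]]'
python3 - <<'E'
from h import *
a=cv2.resize(read_camera("top")["frame"][110:240,180:310,::-1],None,fx=3,fy=3,interpolation=cv2.INTER_CUBIC)
b=cv2.resize(read_camera("scene")["frame"][150:250,205:305,::-1],None,fx=3.9,fy=3.9,interpolation=cv2.INTER_CUBIC)
cv2.imwrite("pics/c10.png",np.hstack([a,b]))
E
```

```text
t: 47.25
tool_pos: [0.5066, -0.2009, 0.0804]
tool_rot: [-0.002, 0.925, 0.381, 0.0]
wrist_force: [-3.6, 7.8, 10.0]
grip_width: 0.279
grip_force: 116.6
t: 47.62
tool_pos: [0.508, -0.2032, 0.0796]
tool_rot: [0.0, 0.924, 0.382, 0.0]
wrist_force: [0.1, 0.1, -0.8]
grip_width: 0.582
grip_force: 0.0
t: 48.25
tool_pos: [0.5079, -0.0417, 0.1798]
tool_rot: [0.0, 0.925, 0.381, 0.001]
wrist_force: [0.8, 1.1, -0.4]
grip_width: 0.579
grip_force: 0.0
t: 48.75
tool_pos: [0.5076, 0.0767, 0.1793]
tool_rot: [0.0, 0.924, 0.382, -0.0]
wrist_force: [-0.2, -0.1, 0.4]
grip_width: 0.584
grip_force: 0.0
```

View pics/c10.png

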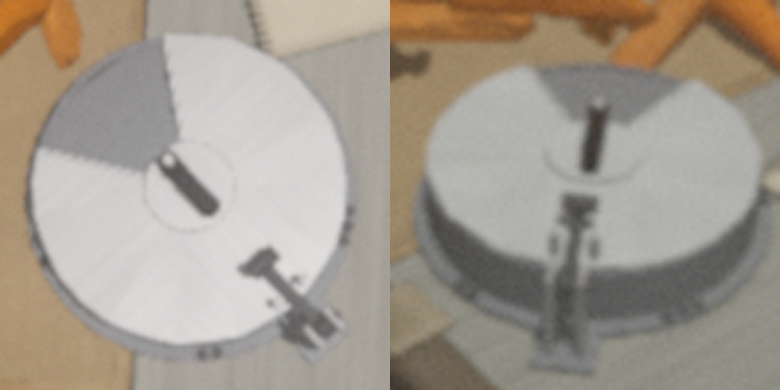

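The bar lies level between the pegs, with its grip back at the initial pixel, and the opening is over the blank sector. Handing in.

```bash
python3 -c "
from cell import *;print(sign_off())"
```

```text
the job is handed in; nothing more can be done
None
```

I handed the job in with the large weight in pocket 1, the small one in pocket 3, the cover back over the blank sector and the latch bar down in its notch. I found no medium weight in either camera view.

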